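# Knock the bench dogs down flush

## Task

Two sprung steel bench dogs are standing up out of their holes in the workbench and are in the way of the next board. Take the mallet by its handle, turn it over and knock both dogs down with quick blows of a striking face (an end of the head, not its side or its flat top) until each is flush with the bench top. Then stand the mallet on its head again, handle up, clear of both dogs, and let go; touch the dogs with nothing but the mallet and leave the plane, square, chisel and board where they are.

Things in the scene. Friction and masses are not known exactly. Their poses are not given: they have to be found in the camera images.
- mallet: Wooden joiner's mallet, 0.35 to 0.6 kg, standing upside down on its head, handle straight up. Dark head: 55 mm (x) by 100 mm (y) by 60 mm high (z); its two striking faces look to +y and -y. Origin: centre of the head's underside as it stands; z points up along the handle. Centre of mass about 47 mm above the origin. Struck beside the hand, it can twist in the grip: grip hard, near the head.
- mallet_handle (a point): Point on the axis of the mallet's handle, 95 mm along z from the mallet's origin. The handle is 20 mm (x) by 24 mm (y) across and runs straight along z from the head, at 60 mm, to its end at 230 mm.
- mallet_face1 (a point): Centre of the mallet's striking face on its +y side: 50 mm along y and 30 mm along z from the mallet's origin. The face is flat, 55 mm (x) by 60 mm (z).
- mallet_face2 (a point): Centre of the other striking face, on the mallet's -y side.
- dog_strip: The row of dog holes in the bench top, between two thin dark seams 90 mm apart. Origin: on the bench top, at the middle one of the three holes used; x runs along the row, away from the robot. Holes of 20 mm lie at -95, 0, 95 and 190 mm; the dogs stand in any two of the first three, the others are empty.
- dog_a_hole: The hole of one dog, with the dog in it. Origin: centre of the hole at the level of the bench top (z = 0).
- dog_b_hole: The hole of the other dog, with the dog in it. Origin as above.
- dog_a_top (a point): Centre of the flat top of the first bench dog: a plain round steel pin 20 mm across that slides straight down in its hole. It starts 22 to 35 mm proud of the bench top; flush is z = 0. Sprung catches in its side grip the hole: it moves only under 10 to 22 N and stays where it is left. The two dogs differ in stiffness, which does not show.
- dog_b_top (a point): Centre of the flat top of the other bench dog, alike in looks and size.
- dog_a (a joint): How far the first dog has been driven down: 0 = standing 40 mm proud, 0.040 = flush with the bench top (stop at 0.042); metres.
- dog_b (a joint): The same for the other dog.
- block_plane: Metal block plane, 160 by 50 by 60 mm, not to be disturbed. Origin under its middle, x along it.
- try_square: Try square lying flat: dark wooden stock 140 by 22 by 16 mm along x, origin under its middle; steel blade 170 mm long along +y near its +x end. Not to be disturbed.
- chisel: Chisel lying flat, 235 mm long along x, 24 mm thick, blade to +x. Origin under it. Not to be disturbed.
- board: Planed board lying flat, 460 (x) by 95 (y) by 22 mm thick. Origin under its middle. Not to be disturbed.
There are look-alikes about, which are no part of the job. Of the things like the mallet, leave any that is turquoise; of the rest the larger one is meant.

How it is judged (in metres and radians):
On the way, in this order (a step that is already met when the one before it is completed fails the run):
1. the mallet is lifted off the bench (height (world z) of mallet above 0.03 m), for 0.1 s.
2. a dog is driven down by a quick blow (faster than 30 mm/s) (((velocity of joint dog_a above 0.03 m/s and value of joint dog_a below 0.0375 m) or (velocity of joint dog_b above 0.03 m/s and value of joint dog_b below 0.0375 m))).
3. with that dog driven well down (15 mm proud or less), the other is driven by a quick blow too (((value of joint dog_a above 0.025 m and velocity of joint dog_b above 0.03 m/s and value of joint dog_b below 0.0375 m) or (value of joint dog_b above 0.025 m and velocity of joint dog_a above 0.03 m/s and value of joint dog_a below 0.0375 m))).
4. both dogs are flush within 1.5 mm (value of joint each of dog_a, dog_b above 0.0385 m), for 0.2 s.
At the end, for the whole second after the job is handed in: Both dogs no more than 1.5 mm proud of the bench top; the mallet standing on its head on the bench, handle up (within 0.06 rad), its middle more than 65 mm from both dogs, at rest and released (all of step 4 and angle between mallet's own z axis and vertical below 0.06 rad and height (world z) of mallet between -0.004 and 0.005 m and horizontal distance between mallet and dog_a_top above 0.065 m and horizontal distance between mallet and dog_b_top above 0.065 m and linear speed of mallet below 0.01 m/s and contact force between the fingers and mallet below 0.1 N); the robot touches nothing.
It fails at once if the gripper or arm touches a dog with more than 2 N (contact force between any of the fingers, the arm and dog_a_hole above 2 N or contact force between any of the fingers, the arm and dog_b_hole above 2 N).
It fails at once if the plane, square, chisel or board is moved more than 20 mm (distance of any of block_plane, try_square, chisel, board from where it was at the start of the episode above 0.02 m).
It fails at once if a dog is pressed (over 3 N) by the mallet with its striking face more than 0.4 rad from level: struck with the side or top of the head ((contact force between mallet and dog_a_hole above 3 N or contact force between mallet and dog_b_hole above 3 N) and angle between mallet's own y axis and vertical between 0.4 and 2.74 rad).
It also fails if it takes over 51 s, if anything falls off the work surface, if the arm or the gripper's body presses on something with over 40 N, if the wrist force passes 120 N, or if a joint passes its speed limit or range.

## Robot

A 6-joint arm with a two-finger parallel gripper is mounted at the origin on the work surface. World frame = base frame: x ahead of the robot, y to its left, z up, the work surface at z = 0. Lengths are in mm, angles in rad, forces in N, time in s.
With the tool pointing down it reaches from about 275 to 1000 mm from the base axis. Payload 8.4 kg.
Tool frame: the origin (TCP) lies midway between the tips of the shut fingers; the grasp point (between the pads) lies 19 mm behind it; z points along the fingers, y is the line along which they close (so a half turn about z gives the same grasp; the last joint's range is limited). The gripper opens to 85 mm and grips with 20 to 120 N. Pads are 22 mm wide; open, the fingers measure 114 mm over their backs; the gripper's body (76 mm by 85 mm) begins 54 mm behind the grasp point. The pads swing forward as they close: fully open they stand 13 mm farther back than shut.
Start: joints at [-1.154, 0.353, 1.633, -0, 1.155, -0.002], TCP at [254.164, -570.989, 231.281] pointing down, gripper open.
Joint ranges: [-2.63, 2.63], [-0.92, 2.1], [0.06, 2.66], [-1.3, 4.44], [0, 2.69], [-3.02, 3.02]. Speed limits (rad/s): [2.22, 2.22, 2.79, 3.14, 3.14, 3.14].

## Interface

Orientations are given as [roll, pitch, yaw] about the fixed x, y, z axes, in that order (R = Rz(yaw) Ry(pitch) Rx(roll)).
In Python, from rig import r gives the robot as it stands.
- The arm moves only by the shell command python3 -m inch 'ROWS' [OPENING] [FORCE]. ROWS is JSON, a list that holds one entry, the list of rows, each a list of 6 numbers: the shift along the tool's x, y, z scaled (see below), then the turn, a rotation vector about the tool's x, y, z scaled (see below). In form: [[[tx, ty, tz, wx, wy, wz], ...]]. A call has 1 to 8 rows; each row is the pose to reach, as a shift and turn from the pose commanded when the call began, along the tool's axes at that moment, turning the shorter way round; what a row does not reach only later rows make up. The controller multiplies each number of a shift by 20 cm and each number of a turn by pi rad. A row lasts 1/12 s, in which the tool goes at most 41.7 mm and 7.16 degrees, less where a joint would pass 70% of its speed; a pose out of reach is approached as far as the arm can. A call with a number of a shift or a turn outside -1 to 1 is refused whole. A call with a gripper value outside its range is refused whole. OPENING is the gripper's target within -1 to 1 (fully open at 1, half-way at 0, shut at -1), set as the call begins (- or left out, the last holds). The fingers move at their own pace and stop on an object; FORCE is the grip in N (left out, the last holds). Time passes only in rows, so rows that repeat a pose let the fingers close. It gives the time, the measured TCP pose, the force, the opening and the grip force at its end, in the units of the state.
- r.sense(): the state, without advancing time (a new reading comes with each control period).
- r.grab_frame(name): name is "side" or "top"; returns the picture (384x512x3 uint8, red, green, blue); there is no depth.
- r.camera_info(name): a dict with "K" (3x3 intrinsics, pixels), "distortion" ([k1, k2, p1, p2, k3] as OpenCV has them; the pictures are not rectified), "rvec" (rotation vector, rad) and "tvec" (3), from world to camera coordinates, as OpenCV has them. Camera axes: x right, y down, z forward; pixel columns grow to the right and rows downward; lengths in mm; the calibration is good to about 2 mm. A picture is of the moment at which its call begins. camera_info takes no time and is no camera call.
- r.sign_off(): hands the job in; it is judged then, once.
The state is a dict: "clock": time; "qpos": joint angles; "qvel": joint speeds; "joint_efforts": joint torques, N m; "eef_pos": TCP position; "tcp_rot": TCP orientation; "contact_force": force on the tool from outside, world axes, zero at the start; "wrist_torque": the same for the moment, N m; "opening": opening from 0.0 (shut) to 1.0 (fully open); "grasp_force": force on a finger pad.
Only numpy, scipy, OpenCV 4.12 (cv2) and the standard library are available. Lean on these libraries where they do the work, as an engineer would, in place of code of your own. Each camera call takes 0.05 s, during which the arm holds its last target. There are 200 camera calls.

## Working session

There is one attempt and no reset: what is moved stays moved. The work goes in short steps, Python scripts to look and compute and a shell command to move; the robot and the scene stay as the last step left them, time stands still between calls to the robot, and variables do not carry over. Pictures are saved under pics/ and viewed, at most 10 in all, crops included, and the job is handed in when it is done.

```bash
mkdir -p pics; ls
python3 - <<'E'
from rig import r
import cv2,numpy as np
for n in("top","side"):
    cv2.imwrite(f"pics/{n}0.png",r.grab_frame(n)[:,:,::-1])
    c=r.camera_info(n);R=cv2.Rodrigues(np.array(c["rvec"],float))[0]
    print(n,np.round(c["K"],1).tolist(),np.round(c["distortion"],3),np.round(-R.T@np.array(c["tvec"]).ravel()),np.round(R,2).tolist())
print(r.sense())
E
```

```text
pics
top [[388.8, 0.0, 258.5], [0.0, 388.8, 195.9], [0.0, 0.0, 1.0]] [-0.033  0.     0.     0.     0.   ] [ 423.    4. 1150.] [[0.01, -1.0, 0.03], [-1.0, -0.01, -0.08], [0.08, -0.03, -1.0]]
side [[354.9, 0.0, 253.5], [0.0, 354.9, 181.8], [0.0, 0.0, 1.0]] [-0.05  0.    0.    0.    0.  ] [104. 658. 767.] [[-0.86, -0.52, -0.0], [-0.33, 0.56, -0.76], [0.39, -0.65, -0.65]]
{'clock': 0.1, 'qpos': array([-1.15439511e+00,  3.53626403e-01,  1.63404524e+00, -5.32238970e-06,
        1.15519278e+00, -2.39080373e-03]), 'qvel': array([ 0.00156328, -0.00204316, -0.00181636,  0.00129317, -0.00075714,
       -0.00125497]), 'joint_efforts': array([ 5.40595920e-04, -6.06355691e+01, -3.42817533e+01,  8.37725963e-06,
        3.79167963e-03,  6.54801261e-05]), 'eef_pos': array([ 253.99484795, -570.60287108,  230.61329079]), 'tcp_rot': array([-3.14032088e+00,  1.82601802e-06,  4.18794172e-01]), 'contact_force': array([-0.25818538, -0.51125772,  0.29102966]), 'wrist_torque': array([-0.08217605,  0.02640067,  0.0185081 ]), 'grasp_force': 0.0, 'opening': 0.9972535912993157}
```

```bash
python3 -c "
import cv2
for n in('top','side'):cv2.imwrite(f'pics/{n}0b.png',cv2.resize(cv2.imread(f'pics/{n}0.png'),(800,600),interpolation=cv2.INTER_CUBIC))"
```

```text
(no output)
```

View pics/top0b.png

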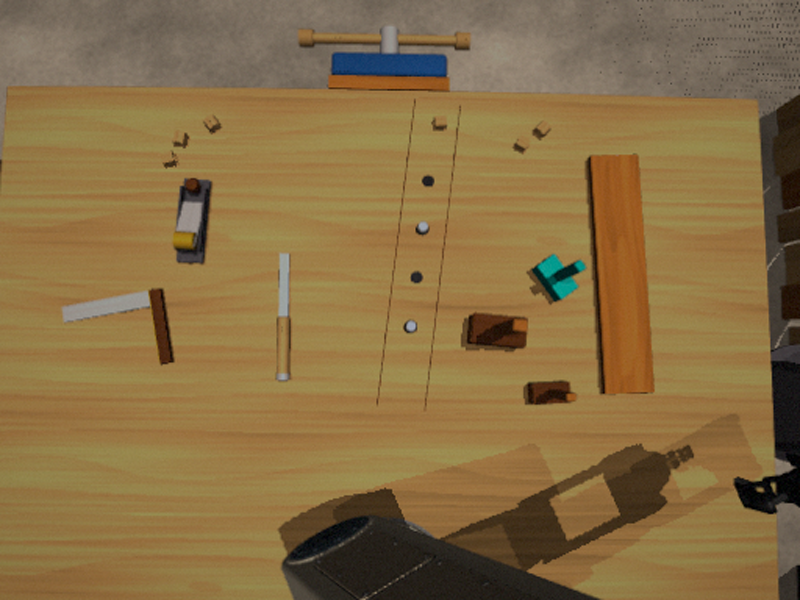

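View pics/side0b.png

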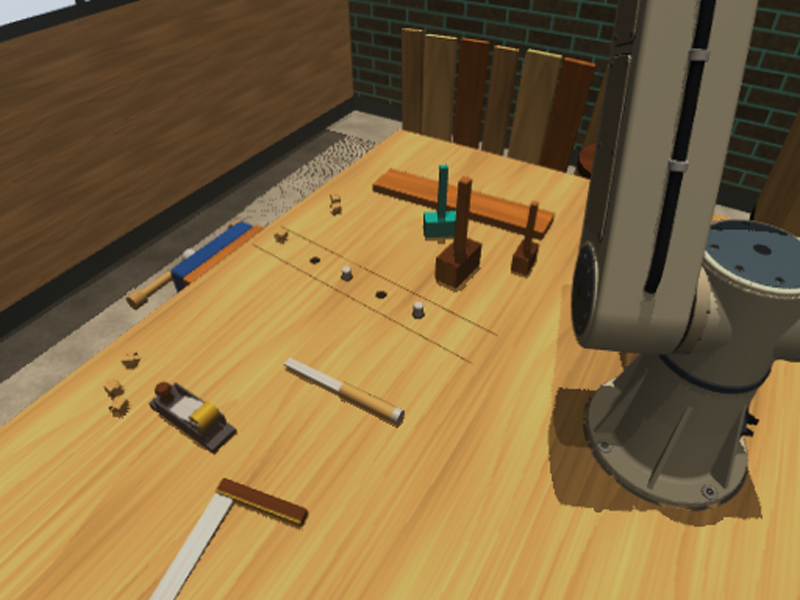

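Mallet (the larger brown one) is at about (497,331) in the enlarged top view. The dogs are at (411,326) and (422,228), the holes at -95 and +95; the empty holes are at (416,277) and (428,181). A closer crop comes next.

```bash
python3 -c "
import cv2
a=cv2.imread('pics/top0.png')[130:240,240:390]
b=cv2.imread('pics/side0.png')[105:215,210:360]
cv2.imwrite('pics/c1.png',cv2.resize(a,None,fx=5.3,fy=5.3,interpolation=cv2.INTER_CUBIC))
cv2.imwrite('pics/c2.png',cv2.resize(b,None,fx=5.3,fy=5.3,interpolation=cv2.INTER_CUBIC))"
```

```text
(no output)
```

View pics/c1.png

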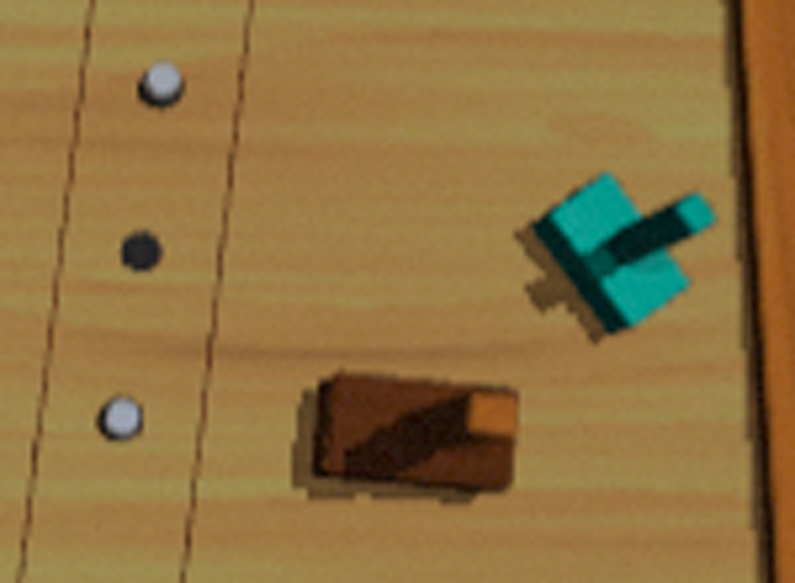

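View pics/c2.png

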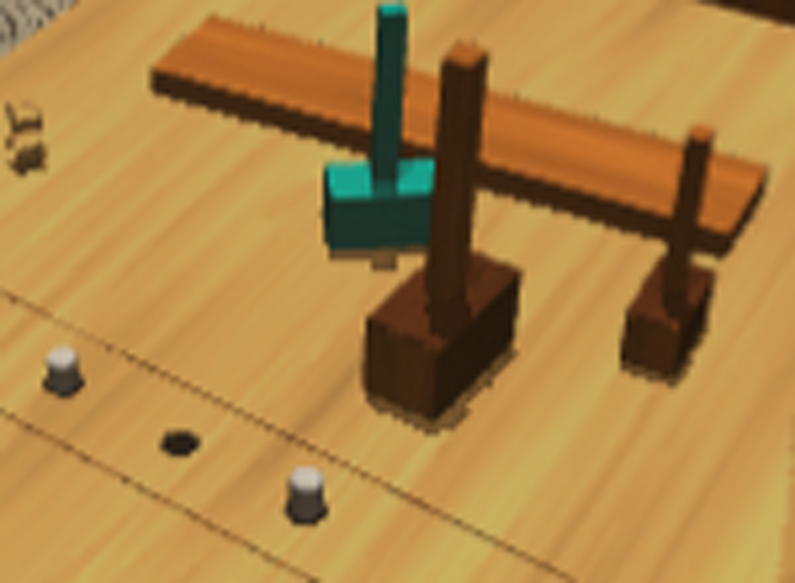

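Top crop: head-top corners are about (335,372), (517,390), (510,492) and (325,475), and the handle end is at (492,414). Dog tops are at (121,416) and (163,80), and the empty middle hole is at (141,251). Side crop: dog tops are at (307,480) and (62,357), and the handle end is at (466,52).

```bash
cat > h.py <<'E'
from rig import r
import cv2,numpy as np
from scipy.spatial.transform import Rotation as Ro
def ray(n,uv):
    c=r.camera_info(n);R=cv2.Rodrigues(np.array(c["rvec"],float))[0]
    p=cv2.undistortPoints(np.array([[uv]],float),np.array(c["K"]),np.array(c["distortion"])).ravel()
    return -R.T@np.array(c["tvec"],float).ravel(), R.T@np.array([*p,1.])
def atz(n,uv,z):
    o,d=ray(n,uv); return o+d*(z-o[2])/d[2]
def tri(a,b):
    (o1,d1),(o2,d2)=ray("top",a),ray("side",b)
    s=np.linalg.lstsq(np.c_[d1,-d2],o2-o1,rcond=None)[0]
    p,q=o1+d1*s[0],o2+d2*s[1]; return (p+q)/2,np.linalg.norm(p-q)
E
python3 - <<'E'
from h import *
np.set_printoptions(precision=1,suppress=True)
T=lambda x,y:(x/5.3+240-.4,y/5.3+130-.4)
S=lambda x,y:(x/5.3+210-.4,y/5.3+105-.4)
P=[atz("top",T(*c),60) for c in((335,372),(517,390),(510,492),(325,475))]
print("head",*P,"mean",np.mean(P,0))
print("handle end",atz("top",T(492,414),230),tri(T(492,414),S(466,52)))
print("A",tri(T(121,416),S(307,480)));print("B",tri(T(163,80),S(62,357)))
print("holes",atz("top",T(141,251),0),atz("side",S(180,443),0), atz("top",(428*.64-.2,181*.64-.2),0))
a=np.mean([P[0]-P[1],P[3]-P[2]],0);b=np.mean([P[0]-P[3],P[1]-P[2]],0)
print(np.linalg.norm(a),np.linalg.norm(b),np.degrees(np.arctan2(a[1],a[0])),np.degrees(np.arctan2(b[1],b[0])))
E
```

```text
head [ 505.1 -155.    60. ] [ 496.2 -252.7   60. ] [ 441.8 -248.3   60. ] [ 450.3 -149.4   60. ] mean [ 473.3 -201.3   60. ]
handle end [ 473.8 -201.1  230. ] (array([ 473.4, -200.8,  231.7]), np.float64(0.5567453212519421))
A (array([482. , -42.7,  27. ]), np.float64(1.397982575590711))
B (array([669.6, -65. ,  24.5]), np.float64(0.12772674136140635))
holes [577.1 -54.4   0. ] [578.2 -57.7   0. ] [764.6 -76.5   0. ]
98.6812295422739 54.837480257242596 84.93869972332244 -5.199176891819474
```

```bash
cat >> h.py <<'E'
np.set_printoptions(precision=3,suppress=True)
MX=lambda yaw:np.array([np.cos(yaw),np.sin(yaw),0])
def tool(my_t,yaw):  # tool y = mallet x; tool z at my_t rad below horizontal toward -y of the mallet
    x=MX(yaw);y=np.cross([0,0,1],x);z=-y*np.cos(my_t)-np.array([0,0,1])*np.sin(my_t)
    return np.c_[np.cross(x,z),x,z]
def row(pos,R):
    s=r.sense();Rc=Ro.from_euler("xyz",s["tcp_rot"]).as_matrix()
    t=Rc.T@(np.array(pos)-s["eef_pos"]);w=Ro.from_matrix(Rc.T@R).as_rotvec()
    print("row",np.round(np.r_[t/200,w/np.pi],4).tolist(),"mm",np.linalg.norm(t),"deg",np.degrees(np.linalg.norm(w)))
def st():
    s=r.sense();print(s["clock"],s["qpos"],s["eef_pos"],s["tcp_rot"],s["contact_force"],s["opening"],s["grasp_force"])
E
python3 - <<'E'
from h import *
yaw=np.radians(-5);t=np.radians(35)
row([400,-400,400],tool(np.radians(90),0))
R=tool(t,yaw);g=np.array([473.5,-201,86])
for b in(-150,19): print(g+R[:,2]*b)
E
python3 -m inch '[[[0,0,-0.8,0,0,0],[0,0,-0.8,0,0,0],[0,0,-0.8,0,0,0],[0,0,-0.8,0,0,0]]]' 1
python3 - <<'E'
from h import *
yaw=np.radians(-5);t=np.radians(35)
R=tool(t,yaw);g=np.array([473.5,-201,86])
row(g+R[:,2]*-150+[0,0,190],tool(np.radians(90),yaw))
st()
E
```

```text
row [1.0138, -0.4835, -0.8463, -0.0004, -0.0002, -0.3667] mm 281.27335690754813 deg 66.00489720769251
[484.209 -78.595 172.036]
[ 472.144 -216.505   75.102]
clock: 0.43
eef_pos: [254.1, -570.9, 393.9]
tcp_rot: [3.141, 0.0, 0.419]
contact_force: [0.3, -1.3, -0.3]
opening: 1.0
grasp_force: 0.0
row [2.0522, -1.7812, 0.1577, 0.0003, 0.0002, -0.3389] mm 544.3873641521955 deg 61.00567375177669
0.4333 [-1.154  0.247  1.425 -0.     1.468 -0.002] [ 254.102 -570.927  393.923] [3.141 0.    0.419] [ 0.296 -1.259 -0.257] 1.0000378242717767 0.0
```

```bash
python3 -m inch '[[[1,-0.87,0,0,0,-0.34],[1,-0.87,0,0,0,-0.34],[1,-0.87,0,0,0,-0.34],[1,-0.87,0,0,0,-0.34],[1,-0.87,0,0,0,-0.34],[1,-0.87,0,0,0,-0.34],[1,-0.87,0,0,0,-0.34],[1,-0.87,0,0,0,-0.34]]]'
python3 - <<'E'
from h import *
yaw=np.radians(-5);t=np.radians(35)
R=tool(t,yaw);g=np.array([473.5,-201,86])
row(g+R[:,2]*-150+[0,0,120],R)
st()
E
```

```text
clock: 1.1
eef_pos: [367.2, -327.4, 391.3]
tcp_rot: [3.141, -0.001, 1.428]
contact_force: [0.1, -0.6, 0.5]
opening: 1.0
grasp_force: 0.0
row [1.3138, 0.4022, 0.4981, -0.0083, -0.3058, -0.0162] mm 292.3007265938229 deg 55.14845182705153
1.1 [-0.732  0.019  1.694  0.001  1.429 -0.59 ] [ 367.229 -327.386  391.326] [ 3.141 -0.001  1.428] [ 0.065 -0.638  0.478] 1.0003344624518067 0.0
```

```bash
python3 -m inch '[[[1,0.3,0,0,0,-0.016],[1,0.3,0,0,0,-0.016],[1,0.3,0,0,0,-0.016],[1,0.35,0,0,0,-0.016],[1,0.4,0,0,0,-0.016],[1,0.4,0,0,0,-0.016]]]'
python3 - <<'E'
from h import *
yaw=np.radians(-5);t=np.radians(35)
R=tool(t,yaw);g=np.array([473.5,-201,86])
row(g+R[:,2]*-150+[0,0,120],R)
st()
E
```

```text
clock: 1.6
eef_pos: [478.0, -140.9, 391.1]
tcp_rot: [3.141, -0.002, 1.472]
contact_force: [-0.6, 0.9, -0.0]
opening: 0.999
grasp_force: 0.0
row [0.3119, -0.0003, 0.4958, -0.0014, -0.3062, -0.0035] mm 117.14487100001604 deg 55.11932469835093
1.6 [-0.291  0.03   1.683  0.002  1.428 -0.193] [ 478.004 -140.866  391.065] [ 3.141 -0.002  1.472] [-0.604  0.873 -0.032] 0.9988814900042897 0.0
```

```bash
python3 -m inch '[[[0.31,0,0.1,0,-0.1,0],[0.31,0,0.2,0,-0.2,0],[0.31,0,0.4,0,-0.306,-0.003],[0.31,0,0.5,0,-0.306,-0.003],[0.31,0,0.5,0,-0.306,-0.003],[0.31,0,0.5,0,-0.306,-0.003],[0.31,0,0.5,0,-0.306,-0.003],[0.31,0,0.5,0,-0.306,-0.003]]]'
python3 - <<'E'
from h import *
yaw=np.radians(-5);t=np.radians(35)
R=tool(t,yaw);g=np.array([473.5,-201,86])
row(g+R[:,2]*-150,R)
st()
E
```

```text
clock: 2.27
eef_pos: [482.4, -82.9, 292.0]
tcp_rot: [-3.138, 0.963, 1.482]
contact_force: [0.5, -0.3, 0.5]
opening: 1.002
grasp_force: 0.0
row [0.5047, 0.0079, 0.3246, -0.0015, 0.0008, -0.0004] mm 120.02554707386153 deg 0.3163840982037655
2.2667 [ 0.367  0.332  1.882 -0.828  1.52   0.768] [482.444 -82.85  291.974] [-3.138  0.963  1.482] [ 0.533 -0.265  0.527] 1.0019626332096094 0.0
```

```bash
python3 -m inch '[[[0.505,0.008,0.325,0,0,0],[0.505,0.008,0.325,0,0,0],[0.505,0.008,0.325,0,0,0],[0.505,0.008,0.325,0,0,0],[0.505,0.008,0.325,0,0,0]]]'
python3 - <<'E'
from h import *
cv2.imwrite("pics/s1.png",cv2.resize(r.grab_frame("top")[80:330,140:450,::-1],None,fx=2.4,fy=2.4))
yaw=np.radians(-5);t=np.radians(35)
R=tool(t,yaw);g=np.array([473.5,-201,86])
row(g+R[:,2]*19,R)
st()
E
```

```text
clock: 2.68
eef_pos: [482.6, -79.1, 170.8]
tcp_rot: [-3.127, 0.959, 1.489]
contact_force: [-0.3, -0.9, 0.6]
opening: 0.998
grasp_force: 0.0
row [0.0006, 0.0102, 0.8444, -0.0026, -0.0006, 0.0001] mm 168.8981078648346 deg 0.4878723697012744
2.7333 [ 0.371  0.515  1.938 -0.843  1.36   0.946] [483.555 -78.859 172.313] [-3.133  0.958  1.484] [ 0.997 -0.976  1.125] 1.0040026621534974 0.0
```

View pics/s1.png

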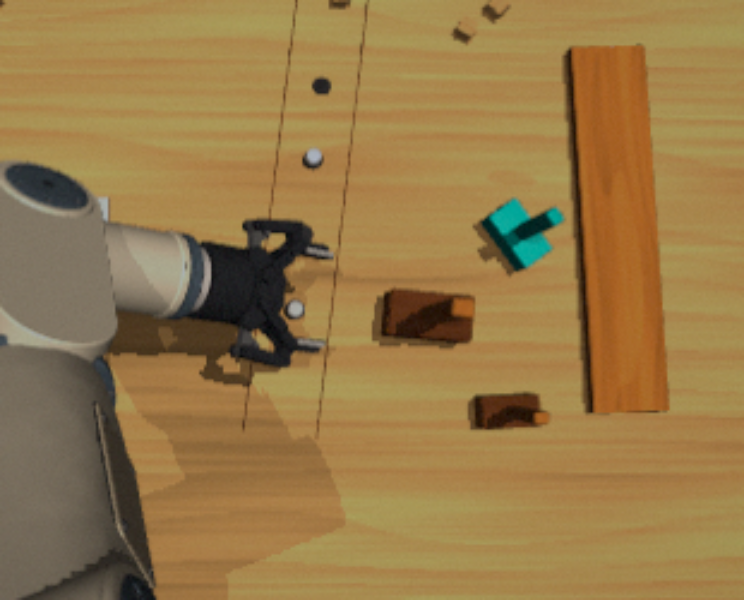

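The open gripper stands at about (290,290), in line with the mallet's head at (430,315). Dog A, at (295,310), is visible well below the fingers. Advancing.

```bash
python3 -m inch '[[[0,0.01,0.2,0,0,0],[0,0.01,0.4,0,0,0],[0,0.01,0.55,0,0,0],[0,0.01,0.7,0,0,0],[0,0.01,0.8,0,0,0],[0,0.01,0.84,0,0,0],[0,0.01,0.84,0,0,0],[0,0.01,0.84,0,0,0]]]'
python3 - <<'E'
from h import *
yaw=np.radians(-5);t=np.radians(35)
R=tool(t,yaw);g=np.array([473.5,-201,86])
row(g+R[:,2]*19,R)
E
python3 -m inch '[[[0,0,0,0,0,0],[0,0,0,0,0,0],[0,0,0,0,0,0],[0,0,0,0,0,0],[0,0,0,0,0,0],[0,0,0,0,0,0],[0,0,0,0,0,0],[0,0,0,0,0,0]]]' -1 120
python3 - <<'E'
from h import *
st()
E
```

```text
clock: 3.4
eef_pos: [473.2, -215.3, 76.3]
tcp_rot: [-3.139, 0.957, 1.478]
contact_force: [0.1, 0.8, 0.4]
opening: 1.0
grasp_force: 0.0
row [0.0011, -0.0049, 0.0087, -0.0021, -0.001, -0.001] mm 2.001317107749851 deg 0.45357809564635954
clock: 4.07
eef_pos: [472.6, -215.0, 74.8]
tcp_rot: [-3.136, 0.957, 1.483]
contact_force: [0.6, 5.7, 4.1]
opening: 0.217
grasp_force: 116.9
4.0667 [ 0.124  0.655  2.047 -1.1    1.109  1.085] [ 472.627 -214.983   74.768] [-3.136  0.957  1.483] [0.57  5.686 4.101] 0.21666122320483264 116.89264297485352
```

Run:
```python
from h import *
yaw=np.radians(-5)
s=r.sense();p=s["eef_pos"]
row(p+[0,0,60],Ro.from_euler("xyz",s["tcp_rot"]).as_matrix())
row(p+[0,0,170],tool(np.radians(35),yaw))
```

```text
row [-0.2452, -0.001, -0.1728, 0.0, 0.0, 0.0] mm 60.000000000000014 deg 0.0
row [-0.6947, -0.0029, -0.4897, -0.0021, -0.001, -0.0002] mm 170.0 deg 0.4271839249171554
```

```bash
python3 -m inch '[[[-0.06,0,-0.043,0,0,0],[-0.245,0,-0.173,0,0,0],[-0.4,0,-0.28,0,0,0],[-0.55,0,-0.387,0,0,0],[-0.69,0,-0.487,0,0,0],[-0.69,0,-0.487,0,0,0],[-0.69,0,-0.487,0,0,0]]]'
python3 - <<'E'
from h import *
yaw=np.radians(-5);st()
# strike pose: dog centre at mallet z=45 -> grasp point 41 mm farther along mallet z (world -y side)
R=tool(np.radians(125),yaw);my=np.cross([0,0,1],MX(yaw))
for d,n in(((482.5,-43.5),'A'),((671.5,-65.5),'B')):
    g=np.array([*d,0])-my*41+[0,0,50]
    print(n,"TCP flush",g+R[:,2]*19)
    row(g+R[:,2]*19+[0,0,70],R)
E
```

```text
clock: 4.65
eef_pos: [473.1, -215.0, 243.8]
tcp_rot: [-3.14, 0.954, 1.478]
contact_force: [-0.6, -0.1, -6.8]
opening: 0.211
grasp_force: 118.1
4.65 [ 0.123  0.342  2.002 -0.978  1.29   0.756] [ 473.075 -214.955  243.846] [-3.14   0.954  1.478] [-0.552 -0.133 -6.848] 0.2110903042391704 118.12997460365295
A TCP flush [479.876 -73.488  34.436]
row [0.9777, -0.0319, -0.1743, -0.0007, 0.4982, -0.0023] mm 198.73185883464436 deg 89.68581613433828
B TCP flush [668.876 -95.488  34.436]
row [0.965, 0.9192, -0.1579, -0.0007, 0.4982, -0.0023] mm 268.41315019343716 deg 89.68581613433828
```

```bash
python3 -m inch '[[[0,0,0,0,0.498,-0.002],[0,0,0,0,0.498,-0.002],[0,0,0,0,0.498,-0.002],[0,0,0,0,0.498,-0.002],[0,0,0,0,0.498,-0.002],[0,0,0,0,0.498,-0.002],[0,0,0,0,0.498,-0.002],[0,0,0,0,0.498,-0.002]]]'
python3 - <<'E'
from h import *
yaw=np.radians(-5);st()
R=tool(np.radians(125),yaw);row([479.9,-73.5,200],R)
E
```

```text
clock: 5.32
eef_pos: [472.2, -214.9, 241.9]
tcp_rot: [-3.135, -0.05, 1.48]
contact_force: [-0.4, 0.7, -6.9]
opening: 0.215
grasp_force: 117.8
5.3167 [-0.459  0.19   1.831  0.049  1.145 -0.389] [ 472.172 -214.936  241.862] [-3.135 -0.05   1.48 ] [-0.388  0.72  -6.915] 0.21451835398759728 117.82639145851135
row [0.6964, -0.0241, 0.2447, -0.0017, 0.1785, -0.0017] mm 147.70335169295967 deg 32.13137751555181
```

```bash
python3 -m inch '[[[0.2,0,0,0,0.1785,-0.002],[0.4,0,0.1,0,0.1785,-0.002],[0.6,-0.02,0.2,0,0.1785,-0.002],[0.696,-0.024,0.245,0,0.1785,-0.002],[0.696,-0.024,0.245,0,0.1785,-0.002],[0.696,-0.024,0.245,0,0.1785,-0.002],[0.696,-0.024,0.245,0,0.1785,-0.002]]]'
python3 - <<'E'
from h import *
yaw=np.radians(-5);st()
R=tool(np.radians(125),yaw);row([479.9,-73.5,115],R)
a=r.grab_frame("top")[110:240,200:400,::-1];b=r.grab_frame("side")[90:220,180:380,::-1]
cv2.imwrite("pics/s2.png",cv2.resize(np.r_[a,b],None,fx=2.3,fy=2.3,interpolation=cv2.INTER_CUBIC))
E
```

```text
clock: 5.9
eef_pos: [479.3, -74.9, 197.9]
tcp_rot: [-3.13, -0.603, 1.478]
contact_force: [-0.0, 0.2, -4.7]
opening: 0.214
grasp_force: 118.3
5.9 [-0.527  0.331  1.905  0.566  1.253 -0.715] [479.324 -74.878 197.875] [-3.13  -0.603  1.478] [-0.004  0.216 -4.665] 0.21446094393833479 118.32784652709961
row [-0.2291, 0.0062, 0.3453, -0.0026, 0.0026, -0.0015] mm 82.88825292320952 deg 0.7095844886964983
```

View pics/s2.png

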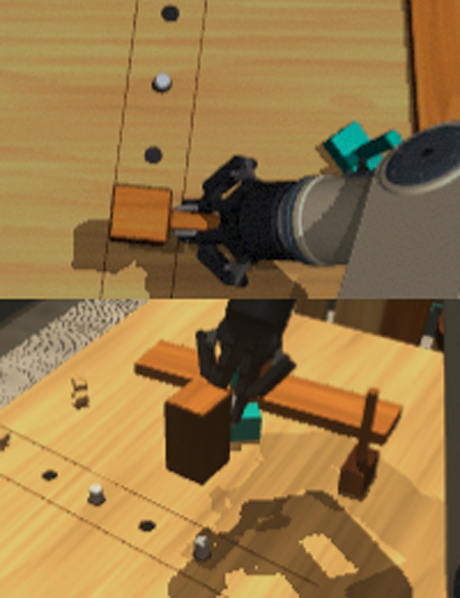

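The head hangs with a striking face down and level. Its upper face has corners at about (115,186), (170,190), (167,243) and (110,238) in the top half. I'll check its position against dog A.

Run:
```python
from h import *
P=[atz("top",(x/2.3+199.8,y/2.3+109.8),263) for x,y in((115,186),(170,190),(167,243),(110,238))]
print(np.array(P),np.mean(P,0))
```

```text
[[509.752  -3.43  263.   ]
 [506.201 -58.307 263.   ]
 [453.346 -55.428 263.   ]
 [457.942   1.157 263.   ]] [481.81  -29.002 263.   ]
```

```bash
python3 -m inch '[[[-0.1,0.006,0.145,0,0.0026,0],[-0.2,0.006,0.29,0,0.0026,0],[-0.3,0.006,0.43,-0.0026,0.0026,-0.0015],[-0.318,0.006,0.46,-0.0026,0.0026,-0.0015],[-0.318,0.006,0.46,-0.0026,0.0026,-0.0015],[-0.318,0.006,0.46,-0.0026,0.0026,-0.0015]]]'
python3 - <<'E'
from h import *
yaw=np.radians(-5);st()
R=tool(np.radians(125),yaw);row([479.9,-73.5,85],R);row([479.9,-73.5,35],R)
E
```

```text
clock: 6.5
eef_pos: [482.0, -74.4, 89.9]
tcp_rot: [3.134, -0.612, 1.49]
contact_force: [0.7, -0.8, -5.0]
opening: 0.216
grasp_force: 118.4
6.5 [-0.531  0.501  1.964  0.638  1.064 -0.875] [482.022 -74.413  89.908] [ 3.134 -0.612  1.49 ] [ 0.719 -0.786 -4.997] 0.21633731309357515 118.43939423561096
row [-0.0111, -0.0111, 0.0221, 0.0012, -0.0003, 0.0017] mm 5.424344821148774 deg 0.3707480602554588
row [-0.1547, -0.0126, 0.2268, 0.0012, -0.0003, 0.0017] mm 54.95637694104518 deg 0.3707480602554588
```

```bash
python3 -m inch '[[[-0.04,-0.008,0.06,0,0,0],[-0.085,-0.008,0.123,0,0,0],[-0.132,-0.01,0.19,0,0,0],[-0.132,-0.01,0.19,0,0,0]]]'
python3 - <<'E'
from h import *
yaw=np.radians(-5);st()
R=tool(np.radians(125),yaw);row([479.9,-73.5,45],R)
E
python3 -m inch '[[[0.04,0,-0.057,0,0,0],[0.08,0,-0.115,0,0,0],[0.08,0,-0.115,0,0,0]]]'
python3 - <<'E'
from h import *
yaw=np.radians(-5);st()
R=tool(np.radians(125),yaw);row([479.9,-73.5,34.5],R)
E
```

```text
clock: 6.83
eef_pos: [481.0, -74.8, 42.3]
tcp_rot: [3.131, -0.611, 1.49]
contact_force: [0.1, -2.0, -4.5]
opening: 0.216
grasp_force: 124.7
6.8333 [-0.533  0.583  1.978  0.674  0.986 -0.946] [480.99  -74.778  42.271] [ 3.131 -0.611  1.49 ] [ 0.095 -1.983 -4.52 ] 0.21550865832151395 124.68855142593384
row [0.0127, -0.0059, -0.0078, 0.002, -0.0002, 0.0018] mm 3.2047538987918682 deg 0.4787465553503678
clock: 7.08
eef_pos: [481.1, -74.9, 72.9]
tcp_rot: [3.13, -0.611, 1.492]
contact_force: [1.3, 0.5, -5.0]
opening: 0.217
grasp_force: 124.8
7.0833 [-0.533  0.528  1.972  0.651  1.033 -0.903] [481.074 -74.927  72.929] [ 3.13  -0.611  1.492] [ 1.27   0.51  -5.047] 0.21678835911072541 124.80043172836304
row [-0.1047, -0.0083, 0.1612, 0.0022, 0.0001, 0.0023] mm 38.473245058326135 deg 0.5690601262492035
```

```bash
python3 -m inch '[[[-0.035,-0.006,0.05,0.002,0,0.002],[-0.07,-0.008,0.105,0.002,0,0.002],[-0.1,-0.008,0.15,0.002,0,0.002],[-0.112,-0.008,0.168,0.002,0,0.002],[-0.112,-0.008,0.168,0.002,0,0.002]]]'
python3 - <<'E'
from h import *
yaw=np.radians(-5);st()
R=tool(np.radians(125),yaw);row([479.9,-73.5,34.5],R)
E
python3 -m inch '[[[0.08,0,-0.115,0,0,0],[0.2,0,-0.29,0,0,0],[0.2,0,-0.29,0,0,0],[0.2,0,-0.29,0,0,0]]]'
python3 - <<'E'
from h import *
yaw=np.radians(-5);st()
R=tool(np.radians(125),yaw);row([668.9,-95.5,105],R)
E
```

```text
clock: 7.5
eef_pos: [478.2, -73.2, 28.6]
tcp_rot: [-3.137, -0.613, 1.48]
contact_force: [-0.5, 0.4, -4.9]
opening: 0.209
grasp_force: 163.7
7.5 [-0.531  0.609  1.979  0.679  0.971 -0.953] [478.197 -73.172  28.569] [-3.137 -0.613  1.48 ] [-0.548  0.37  -4.897] 0.20894089965621612 163.66934537887573
row [0.0164, 0.0085, -0.0248, -0.0009, -0.0008, -0.0008] mm 6.179263365957588 deg 0.25925402361376454
clock: 7.83
eef_pos: [478.9, -74.1, 100.3]
tcp_rot: [-3.14, -0.611, 1.483]
contact_force: [-0.0, 0.2, -6.0]
opening: 0.216
grasp_force: 163.8
7.8333 [-0.531  0.481  1.964  0.626  1.082 -0.854] [478.889 -74.104 100.301] [-3.14  -0.611  1.483] [-0.036  0.207 -5.992] 0.2156708963007209 163.78724813461304
row [-0.0059, 0.9557, -0.0341, -0.0004, 0.0, -0.0] mm 191.26998674299298 deg 0.0734997466976646
```

Run:
```python
from h import *
a=r.grab_frame("top")[110:240,200:400,::-1];b=r.grab_frame("side")[110:240,210:410,::-1]
cv2.imwrite("pics/s3.png",cv2.resize(np.r_[a,b],None,fx=2.3,fy=2.3,interpolation=cv2.INTER_CUBIC))
```

```text
(no output)
```

View pics/s3.png

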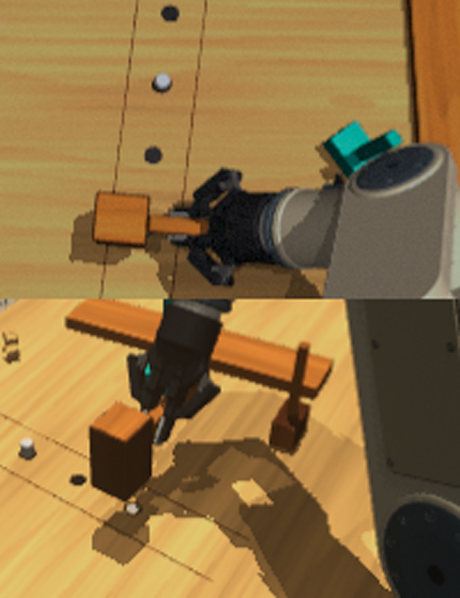

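Top half: the head's upper face is now centred near (122,218), farther from the fingers at (180,225). The handle has slid or twisted a little. Dog A shows at (133,508) in the side half. Measuring both.

Run:
```python
from h import *
P=np.array([tri((x/2.3+199.8,y/2.3+109.8),(u/2.3+209.8,(v-299)/2.3+109.8))[0] for x,y,u,v in((97,190,90,430),(150,195,119,402),(147,246,154,421))])
print(P)
for z in(0,5,10,20):print(z,atz("side",(133/2.3+209.8,(508-299)/2.3+109.8),z))
a=r.grab_frame("top")[190:245,225:300,::-1];b=r.grab_frame("side")[170:225,240:315,::-1]
cv2.imwrite("pics/s4.png",cv2.resize(np.c_[a,b],None,fx=5.3,fy=5.3,interpolation=cv2.INTER_CUBIC))
```

```text
[[512.995  14.583 164.253]
 [507.235 -43.802 170.714]
 [453.455 -39.914 164.905]]
0 [482.515 -46.823  -0.   ]
5 [480.046 -42.228   5.   ]
10 [477.576 -37.633  10.   ]
20 [472.637 -28.443  20.   ]Traceback (most recent call last):
  File "<stdin>", line 6, in <module>
cv2.error: OpenCV(4.12.0) /io/opencv/modules/imgcodecs/src/loadsave.cpp:1058: error: (-215:Assertion failed) image.channels() == 1 || image.channels() == 3 || image.channels() == 4 in function 'imwrite_'
```

```bash
python3 -m inch '[[[0.04,0.1,-0.057,0,0,0],[0.04,0.3,-0.057,0,0,0],[0.04,0.5,-0.07,0,0,0],[0.04,0.7,-0.08,0,0,0],[0.04,0.9,-0.09,0,0,0],[0.04,0.955,-0.091,0,0,0],[0.04,0.955,-0.091,0,0,0],[0.04,0.955,-0.091,0,0,0]]]'
python3 - <<'E'
from h import *
st()
a=r.grab_frame("top")[105:225,225:325,::-1];b=r.grab_frame("side")[100:220,180:280,::-1]
cv2.imwrite("pics/s4.png",np.ascontiguousarray(cv2.resize(np.concatenate([a,b],1),(800,480),interpolation=cv2.INTER_CUBIC)))
E
```

```text
clock: 8.7
eef_pos: [667.3, -93.5, 116.6]
tcp_rot: [-3.133, -0.613, 1.48]
contact_force: [-0.0, -0.2, -6.0]
opening: 0.213
grasp_force: 163.7
8.7 [-0.421  0.67   1.542  0.612  1.231 -0.631] [667.308 -93.481 116.632] [-3.133 -0.613  1.48 ] [-0.005 -0.152 -6.041] 0.2132893470226358 163.6567211151123
```

View pics/s4.png

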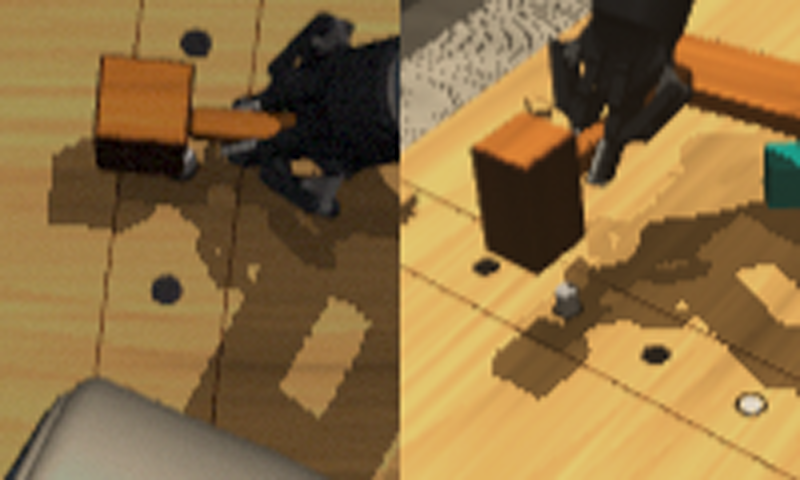

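The left half is the top view: upper-face corners at (103,57), (194,65), (190,143) and (97,137). The right half is the side view: head corners at (472,150), (525,168), (577,135), (488,248), (538,272) and (583,236). Dog A, at (752,404), looks flush. Next I'll fit the mallet's pose in the grip.

```bash
cat > fit.py <<'E'
from h import *
from scipy.optimize import least_squares
def proj(n,X):
    c=r.camera_info(n);return cv2.projectPoints(np.array(X,float).reshape(-1,1,3),np.array(c["rvec"],float),np.array(c["tvec"],float),np.array(c["K"]),np.array(c["distortion"]))[0].reshape(-1,2)
def fit(top,side,x0):
    def f(p):
        R=Ro.from_rotvec(p[3:]).as_matrix();e=[]
        for n,L in(("top",top),("side",side)):
            e.append(proj(n,[R@np.array(m)+p[:3] for m,_ in L])-np.array([u for _,u in L]))
        return np.concatenate(e).ravel()
    s=least_squares(f,x0,loss="soft_l1");R=Ro.from_rotvec(s.x[3:]).as_matrix()
    print("origin",s.x[:3],"my",R[:,1],"mz",R[:,2],"rms",np.sqrt(np.mean(s.fun**2)));return s.x[:3],R
E
python3 - <<'E'
from fit import *
T=lambda x,y:(x/4+225-.4,y/4+105-.4);S=lambda x,y:((x-400)/4+180-.4,y/4+100-.4)
a,b=27.5,50
top=[((a,b,0),T(103,57)),((a,b,60),T(194,65)),((-a,b,60),T(190,143)),((-a,b,0),T(97,137)),((-a,-b,0),T(98,163)),((-a,-b,60),T(183,176))]
side=[((a,b,0),S(472,150)),((-a,b,0),S(525,168)),((-a,b,60),S(577,135)),((a,-b,0),S(488,248)),((-a,-b,0),S(538,272)),((-a,-b,60),S(583,236))]
R0=Ro.from_euler("xyz",[np.pi/2,0,-.087])
o,R=fit(top,side,np.r_[670,-20,130,R0.as_rotvec()])
s=r.sense();tr=Ro.from_euler("xyz",s["tcp_rot"]).as_matrix();g=s["eef_pos"]-tr[:,2]*19
print("grasp pt in mallet",R.T@(g-o),"face2 45 at",o+R@[0,-50,45], "low corners z",[(o+R@[0,-50,z])[2] for z in(0,60)])
print("tool z in mallet",R.T@tr[:,2])
for z in(0,3):print("dogA",atz("side",S(752,404),z))
E
```

```text
origin [675.243  -3.152 140.225] my [-0.028  0.032  0.999] mz [-0.08  -0.996  0.03 ] rms 0.7646886916967116
grasp pt in mallet [ -1.782 -10.2   101.492] face2 45 at [673.017 -49.581  91.6  ] low corners z [np.float64(90.27004339213943), np.float64(92.0434429046017)]
tool z in mallet [-0.026 -0.8   -0.599]
dogA [482.739 -47.054   0.   ]
dogA [481.256 -44.296   3.   ]
```

Run:
```python
from h import *
s=r.sense();Rc=Ro.from_euler("xyz",s["tcp_rot"]).as_matrix()
row([666,-107.5,80],Rc)
```

```text
row [-0.1647, 0.0051, 0.113, 0.0, 0.0, 0.0] mm 39.95912865861268 deg 0.0
```

```bash
python3 -m inch '[[[-0.08,0.003,0.055,0,0,0],[-0.165,0.005,0.113,0,0,0],[-0.165,0.005,0.113,0,0,0],[-0.165,0.005,0.113,0,0,0]]]'
python3 -m inch '[[[-0.035,0,0.05,0,0,0],[-0.08,0,0.115,0,0,0],[-0.132,0,0.19,0,0,0],[-0.132,0,0.19,0,0,0]]]'
python3 -m inch '[[[0.04,0,-0.057,0,0,0],[0.09,0,-0.125,0,0,0],[0.09,0,-0.125,0,0,0]]]'
python3 - <<'E'
from h import *
st()
E
```

```text
clock: 9.13
eef_pos: [666.2, -107.9, 80.8]
tcp_rot: [-3.133, -0.614, 1.478]
contact_force: [-0.5, -0.9, -4.8]
opening: 0.213
grasp_force: 163.4
clock: 9.47
eef_pos: [666.3, -106.9, 32.4]
tcp_rot: [-3.133, -0.614, 1.479]
contact_force: [-0.6, 1.2, -1.5]
opening: 0.219
grasp_force: 212.0
clock: 9.72
eef_pos: [670.1, -108.1, 71.1]
tcp_rot: [3.139, -0.611, 1.485]
contact_force: [1.2, -0.1, -4.0]
opening: 0.211
grasp_force: 162.2
9.7167 [-0.438  0.734  1.54   0.622  1.181 -0.687] [ 670.14  -108.144   71.063] [ 3.139 -0.611  1.485] [ 1.21  -0.076 -3.999] 0.2112546740035385 162.22285509109497
```

```bash
python3 -m inch '[[[-0.035,0,0.05,0,0,0],[-0.07,0,0.1,0,0,0],[-0.105,0,0.15,0,0,0],[-0.135,0,0.193,0,0,0],[-0.135,0,0.193,0,0,0],[-0.135,0,0.193,0,0,0]]]'
python3 -m inch '[[[0.04,0,-0.057,0,0,0],[0.13,0,-0.185,0,0,0],[0.23,0.05,-0.33,0,0,0],[0.23,0.25,-0.33,0,0,0],[0.23,0.45,-0.33,0,0,0],[0.23,0.6,-0.33,0,0,0],[0.23,0.6,-0.33,0,0,0]]]'
python3 - <<'E'
from h import *
st()
a=r.grab_frame("top")[75:225,225:325,::-1];b=r.grab_frame("side")[70:220,180:280,::-1]
cv2.imwrite("pics/s5.png",np.ascontiguousarray(cv2.resize(np.concatenate([a,b],1),(800,600),interpolation=cv2.INTER_CUBIC)))
E
```

```text
clock: 10.22
eef_pos: [666.8, -106.8, 17.6]
tcp_rot: [-3.134, -0.613, 1.48]
contact_force: [-2.1, 0.5, -8.3]
opening: 0.214
grasp_force: 180.5
clock: 10.8
eef_pos: [792.9, -118.6, 100.9]
tcp_rot: [3.138, -0.61, 1.485]
contact_force: [-1.8, 0.7, -5.0]
opening: 0.21
grasp_force: 150.1
10.8 [-0.387  0.854  1.209  0.6    1.328 -0.523] [ 792.885 -118.62   100.901] [ 3.138 -0.61   1.485] [-1.823  0.666 -4.991] 0.20959487027119894 150.13285739114508
```

View pics/s5.png

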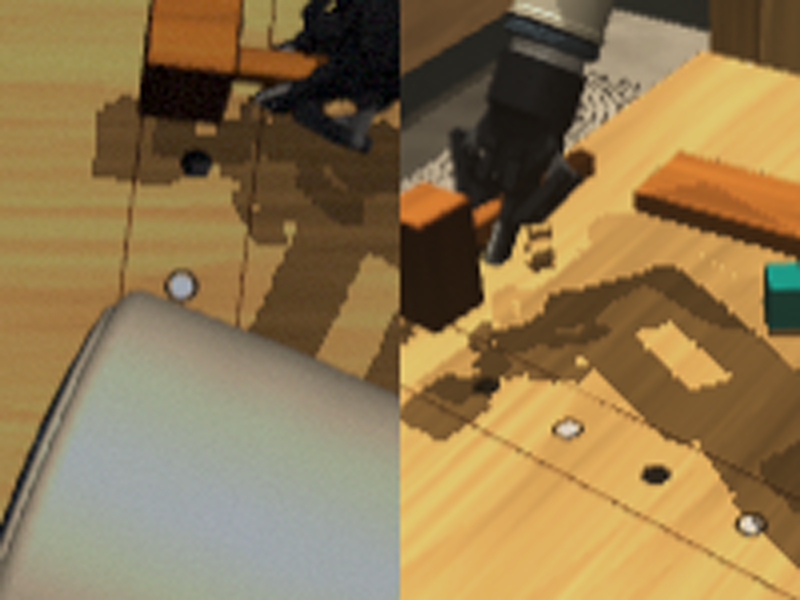

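Both dogs now show in the side half as flat discs with an even rim, B at (568,429) and A at (752,523), so they look flush. I'll check their height with sub-pixel centroids against the collinear holes.

Run:
```python
from h import *
im=cv2.cvtColor(r.grab_frame("side"),cv2.COLOR_RGB2HSV).astype(float)
def cen(x,y,bright):
    x,y=int((x-400)/4+180),int(y/4+70);w=im[y-5:y+6,x-6:x+7]
    m=np.clip(90-w[...,1],0,None)*(w[...,2]>120) if bright else np.clip(90-w[...,2],0,None)
    yy,xx=np.mgrid[y-5:y+6,x-6:x+7];return (xx*m).sum()/m.sum(),(yy*m).sum()/m.sum(),(m>0).sum()
B=cen(568,429,1);A=cen(752,523,1);H=cen(656,474,0)
print(A,B,H)
a,b,h=[atz("side",q[:2],0) for q in(A,B,H)];print(a,b,h,"mid-h",(a+b)/2-h,"span",np.linalg.norm(a-b))
```

```text
(np.float64(267.1774193548387), np.float64(200.75953079178885), np.int64(17)) (np.float64(221.61634103019537), np.float64(176.90586145648314), np.int64(12)) (np.float64(243.5461254612546), np.float64(188.42927429274292), np.int64(21))
[483.516 -45.754   0.   ] [672.108 -67.882   0.   ] [577.577 -56.643   0.   ] mid-h [ 0.236 -0.175  0.   ] span 189.88557311283316
```

```bash
python3 -m inch '[[[0.1,0,-0.145,0,0,0],[0.23,0,-0.33,0,0,0],[0.4,-0.2,-0.57,0,0,0],[0.57,-0.4,-0.82,0,0,0],[0.57,-0.6,-0.82,0,0,0],[0.57,-0.8,-0.82,0,0,0],[0.57,-1,-0.82,0,0,0],[0.57,-1,-0.82,0,0,0]]]'
python3 - <<'E'
from h import *
st();row([480,-130,300],tool(np.radians(125),np.radians(-5)))
E
```

```text
clock: 11.62
eef_pos: [585.6, -101.4, 300.8]
tcp_rot: [-3.138, -0.611, 1.482]
contact_force: [-0.4, -1.2, -4.9]
opening: 0.21
grasp_force: 150.3
11.6167 [-0.484  0.373  1.586  0.56   1.467 -0.537] [ 585.605 -101.44   300.809] [-3.138 -0.611  1.482] [-0.354 -1.16  -4.891] 0.20981452881238338 150.26574599090964
row [-0.1571, -0.5137, -0.1034, -0.0008, -0.0001, -0.0004] mm 109.4021442716835 deg 0.16576847757692598
```

```bash
python3 -m inch '[[[-0.05,-0.15,-0.03,0,-0.03,0],[-0.1,-0.35,-0.07,0,-0.07,0],[-0.157,-0.51,-0.1,0,-0.3,0],[-0.157,-0.51,-0.1,0,-0.5,0],[-0.157,-0.51,-0.1,0,-0.5,0],[-0.157,-0.51,-0.1,0,-0.5,0],[-0.157,-0.51,-0.1,0,-0.5,0],[-0.157,-0.51,-0.1,0,-0.5,0]]]'
python3 - <<'E'
from h import *
st();row([480,-160,280],tool(np.radians(35),np.radians(-5)))
E
```

```text
clock: 12.28
eef_pos: [482.7, -130.1, 300.0]
tcp_rot: [3.141, 0.362, 1.483]
contact_force: [-1.0, 0.6, -6.8]
opening: 0.213
grasp_force: 150.2
12.2833 [-0.022  0.1    1.854 -0.383  1.237  0.202] [ 482.72  -130.133  299.994] [3.141 0.362 1.483] [-0.99   0.551 -6.77 ] 0.2129509964020434 150.1581882708706
row [-0.1048, -0.0005, 0.1466, -0.0, -0.1903, -0.0003] mm 36.044361626094926 deg 34.25986358232103
```

```bash
python3 -m inch '[[[-0.1,0,0.147,0,-0.19,0],[-0.1,0,0.147,0,-0.19,0],[-0.1,0,0.147,0,-0.19,0],[-0.1,0,0.147,0,-0.19,0],[-0.1,0,0.147,0,-0.19,0],[-0.1,0,0.147,0,-0.19,0]]]'
python3 - <<'E'
from h import *
st();row([474,-212,170],tool(np.radians(35),np.radians(-5)))
E
```

```text
clock: 12.78
eef_pos: [479.2, -157.8, 275.5]
tcp_rot: [-3.126, 0.958, 1.498]
contact_force: [-0.7, 1.2, -7.1]
opening: 0.215
grasp_force: 150.4
12.7833 [ 0.233  0.317  1.949 -0.905  1.402  0.729] [ 479.173 -157.79   275.472] [-3.126  0.958  1.498] [-0.735  1.236 -7.13 ] 0.21542292202626256 150.3730190685019
row [0.2748, 0.002, 0.5261, -0.0011, -0.0006, 0.0026] mm 118.70031862423038 deg 0.519535271749192
```

```bash
python3 -m inch '[[[0.07,0,0.14,0,0,0],[0.14,0,0.28,0,0,0],[0.21,0,0.4,0,0,0],[0.275,0,0.526,0,0,0],[0.275,0,0.526,0,0,0],[0.275,0,0.526,0,0,0]]]'
python3 - <<'E'
from h import *
st()
a=r.grab_frame("top")[125:275,270:370,::-1];b=r.grab_frame("side")[60:210,245:345,::-1]
cv2.imwrite("pics/s6.png",np.ascontiguousarray(cv2.resize(np.concatenate([a,b],1),(800,600),interpolation=cv2.INTER_CUBIC)))
E
```

```text
clock: 13.28
eef_pos: [474.9, -213.6, 172.0]
tcp_rot: [-3.133, 0.952, 1.488]
contact_force: [-0.7, -0.0, -4.4]
opening: 0.215
grasp_force: 150.3
13.2833 [ 0.125  0.466  2.032 -1.019  1.204  0.887] [ 474.858 -213.598  172.014] [-3.133  0.952  1.488] [-0.721 -0.001 -4.437] 0.21541764986779113 150.32492105383426
```

View pics/s6.png

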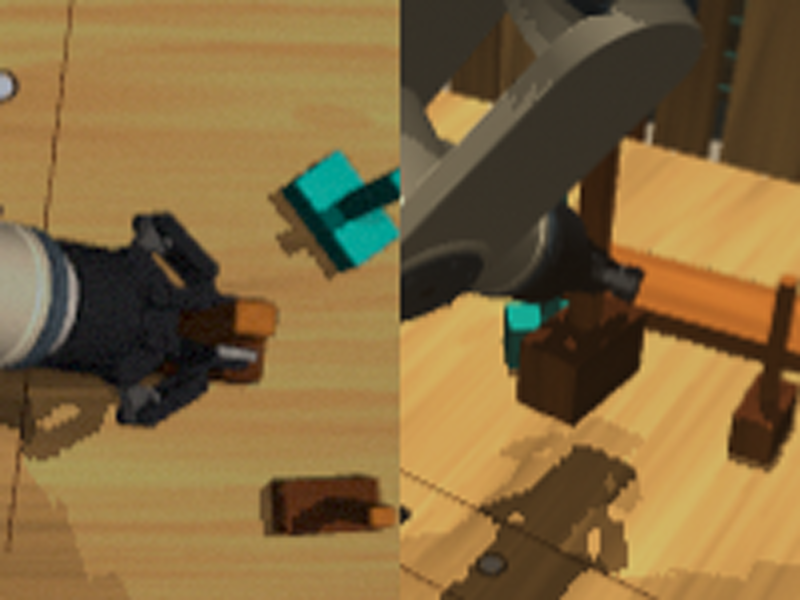

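Top half: handle end at (256,318), a head corner at (262,383). Side half: head corners at (573,423), (519,397), (640,360), (577,363) and (645,312). The head stands about upright and clear of everything. Fitting its tilt and height.

Run:
```python
from fit import *
T=lambda x,y:(x/4+270-.4,y/4+125-.4);S=lambda x,y:((x-400)/4+245-.4,y/4+60-.4)
a,b=27.5,50
top=[((0,0,230),T(256,318)),((-a,-b,60),T(262,383))]
side=[((-a,b,0),S(573,423)),((a,b,0),S(519,397)),((-a,-b,0),S(640,360)),((-a,b,60),S(577,363)),((-a,-b,60),S(645,312))]
o,R=fit(top,side,np.r_[474,-205,80,0,0,-.087])
s=r.sense();tr=Ro.from_euler("xyz",s["tcp_rot"]).as_matrix();g=s["eef_pos"]-tr[:,2]*19
print("grasp pt in mallet",R.T@(g-o),"tool z",R.T@tr[:,2],"mx",R[:,0])
```

```text
origin [ 480.454 -178.516   93.456] my [0.117 0.993 0.019] mz [-0.018 -0.017  1.   ] rms 0.874066609756285
grasp pt in mallet [  1.324 -17.273  91.394] tool z [ 0.014 -0.825 -0.565] mx [ 0.993 -0.117  0.016]
```

```bash
python3 -m inch '[[[0.07,0,0.05,0,0,0],[0.14,0,0.1,0,0,0],[0.21,0,0.15,0,0,0],[0.28,0,0.2,0,0,0],[0.3,0,0.21,0,0,0],[0.3,0,0.21,0,0,0],[0.3,0,0.21,0,0,0]]]'
python3 -m inch '[[[0.012,0,0.009,0,0,0],[0.025,0,0.017,0,0,0],[0.025,0,0.017,0,0,0]]]'
python3 -m inch '[[[0.012,0,0.009,0,0,0],[0.016,0,0.012,0,0,0],[0.016,0,0.012,0,0,0]]]'
python3 -m inch '[[[0.012,0,0.009,0,0,0],[0.016,0,0.012,0,0,0],[0.016,0,0.012,0,0,0]]]'
```

```text
clock: 13.97
eef_pos: [477.1, -212.0, 100.1]
tcp_rot: [-3.139, 0.954, 1.487]
contact_force: [-0.3, -0.1, -5.5]
opening: 0.215
grasp_force: 150.3
clock: 14.22
eef_pos: [476.5, -212.0, 93.0]
tcp_rot: [-3.137, 0.954, 1.487]
contact_force: [0.4, 1.1, -5.4]
opening: 0.214
grasp_force: 150.3
clock: 14.47
eef_pos: [476.1, -212.2, 88.6]
tcp_rot: [-3.135, 0.954, 1.489]
contact_force: [-0.1, 0.6, -4.5]
opening: 0.215
grasp_force: 150.3
clock: 14.72
eef_pos: [476.9, -212.6, 87.3]
tcp_rot: [-3.138, 0.959, 1.487]
contact_force: [-2.5, 11.5, 18.0]
opening: 0.209
grasp_force: 152.8
```

```bash
python3 -m inch '[[[-0.004,0,-0.003,0,0,0],[-0.004,0,-0.003,0,0,0],[-0.004,0,-0.003,0,0,0]]]'
python3 -m inch '[[[0,0,0,0,0,0],[0,0,0,0,0,0],[0,0,0,0,0,0],[0,0,0,0,0,0],[0,0,0,0,0,0],[0,0,0,0,0,0],[0,0,0,0,0,0],[0,0,0,0,0,0]]]' 1 20
```

```text
clock: 14.97
eef_pos: [476.7, -212.5, 87.3]
tcp_rot: [-3.138, 0.957, 1.488]
contact_force: [-1.3, 6.9, 8.9]
opening: 0.213
grasp_force: 151.6
clock: 15.63
eef_pos: [476.2, -212.3, 85.8]
tcp_rot: [-3.136, 0.954, 1.489]
contact_force: [0.6, -0.7, -0.4]
opening: 1.001
grasp_force: 0.0
```

```bash
python3 -m inch '[[[0,0,-0.1,0,0,0],[0,0,-0.25,0,0,0],[0,0,-0.4,0,0,0],[0,0,-0.6,0,0,0],[0,0,-0.8,0,0,0],[0,0,-0.9,0,0,0],[0,0,-0.9,0,0,0],[0,0,-0.9,0,0,0]]]'
python3 - <<'E'
from h import *
st();row([484,30,300],tool(np.radians(35),np.radians(-5)))
cv2.imwrite("pics/s7.png",cv2.resize(r.grab_frame("top")[130:240,240:390,::-1],None,fx=5.3,fy=5.3,interpolation=cv2.INTER_CUBIC))
E
```

```text
clock: 16.3
eef_pos: [489.7, -65.4, 190.2]
tcp_rot: [-3.138, 0.953, 1.488]
contact_force: [-0.3, -0.2, 0.1]
opening: 0.996
grasp_force: 0.0
16.3 [ 0.39   0.492  1.915 -0.828  1.391  0.918] [489.743 -65.358 190.198] [-3.138  0.953  1.488] [-0.319 -0.21   0.143] 0.995920768183405 0.0
row [-0.1738, -0.0701, -0.7032, 0.0002, -0.0021, 0.0009] mm 145.54262995075266 deg 0.41671396331024446
```

Run:
```python
from h import *
im=r.grab_frame("top")[:,:,::-1].copy();o=cv2.imread("pics/top0.png")
for nm,(x0,x1,y0,y1) in dict(all=(292,342,195,228),handle=(326,339,202,214),head=(297,318,198,225)).items():
    t=o[y0:y1,x0:x1];m=cv2.matchTemplate(im[180:250,270:370],t,cv2.TM_CCOEFF_NORMED);_,v,_,l=cv2.minMaxLoc(m)
    print(nm,v,l[0]+270-x0,l[1]+180-y0)
sub=im[185:245,285:355].astype(int);hm=(sub[...,2]>130)&(sub[...,0]<60)&(sub[...,2]-sub[...,1]>50)
n,_,s,c=cv2.connectedComponentsWithStats(hm.astype(np.uint8))
for i in range(1,n):
    if s[i,4]>15:print(s[i],atz("top",c[i]+[285,185],230))
dk=(sub.max(2)<110).astype(np.uint8);n,_,s,c=cv2.connectedComponentsWithStats(dk)
for i in range(1,n):
    if s[i,4]>150:print("dark",s[i],atz("top",c[i]+[285,185],60))
```

```text
all 0.9498677253723145 -8 -2
handle 0.8100857138633728 -11 -3
head 0.9406152367591858 -8 -3
[34 17  9  7 57] [ 480.5   -178.097  230.   ]
dark [  2  13  42  25 792] [ 475.067 -164.406   60.   ]
```

The mallet stands upright at about (480,-178): the handle end and the head agree to within 2 mm. It's 135 mm from dog A, and the gripper is clear of everything.

```bash
python3 -c "
from rig import r
print(r.sign_off())"
```

```text
the job is handed in; nothing more can be done
None
```

I handed the job in at about 16 s of the 51 s allowed. Both dogs measured flush in the side camera image. The mallet stands upright on its head about 135 mm from the nearer dog, released; no verdict came back on hand-in.

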